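Unlock the stall's cash box and hold the key turned

ROBOT

A 6-joint arm with a two-finger parallel gripper is mounted at the origin on the work surface. World frame = base frame: x ahead of the robot, y to its left, z up, the work surface at z = 0. Lengths are in m, angles in rad, forces in N, time in s.
With the tool pointing down it reaches from about 0.35 to 0.975 m from the base axis. Payload 4.9 kg.
Tool frame: the origin (TCP) lies midway between the tips of the shut fingers; the grasp point (between the pads) lies 19 mm behind it; x points along the fingers, z is the direction in which the jaws open and shut, and the axes are right-handed (so a half turn about x gives the same grasp; the last joint's range is limited). The gripper opens to 85 mm and grips with 20 to 120 N. Pads are 22 mm wide; open, the fingers measure 114 mm over their backs; the gripper's body (76 mm by 85 mm) begins 54 mm behind the grasp point. The pads swing forward as they close: fully open they stand 13 mm farther back than shut.
Start: joints at [-1.255, 0.053, 1.613, -0, 1.476, -0.119], TCP at [0.263, -0.567, 0.208] pointing down, gripper open.
Joint ranges: [-3.01, 3.01], [-1.01, 2.22], [0.06, 2.58], [-1.02, 4.17], [0.09, 2.62], [-3.14, 3.14]. Speed limits (rad/s): [2.57, 2.57, 3.14, 3.14, 3.14, 3.14].

INTERFACE

Orientations are given as a unit quaternion [w, x, y, z].
In Python, from plant import state, cams, workorder, nets gives the robot as it stands.
- The arm moves only by the tool play_rows, never from a script. Its argument "motion" is a list of rows, each a list of 3 entries, a list of its own where there are three numbers: the closure, from -1 (fully open) to 1 (shut), then the shift along the world's x, y, z in m, then the turn about the world's z in rad. A call has 1 to 5 rows; each row is the pose to reach, as a shift and turn from the pose commanded when the call began; what a row does not reach only later rows make up. A row lasts 1/10 s, in which the tool goes at most 50 mm and 8.59 degrees, less where a joint would pass 70% of its speed; a pose out of reach is approached as far as the arm can. A call with a gripper value outside its range is refused whole. The fingers move at their own pace and stop on an object; the grip force is fixed at half the most. Time passes only in rows, so rows that repeat a pose let the fingers close. It gives the time, the measured TCP pose, the force and the opening at its end, in the units of the state.
- state(): the state, without advancing time (a new reading comes with each control period).
- cams.grab_frame(name): name is "scene" or "top"; returns (picture, depth): 480x640x3 uint8, red, green, blue; 480x640 float32, m along the optical axis (not along the pixel's ray), 0 where there is no reading.
- cams.camera_info(name): a dict with "K" (3x3 intrinsics, pixels), "rvec" (rotation vector, rad) and "tvec" (3), from world to camera coordinates, as OpenCV has them. Camera axes: x right, y down, z forward; pixel columns grow to the right and rows downward; lengths in m; the calibration is good to about 2 mm. A picture is of the moment at which its call begins. camera_info takes no time and is no camera call.
- workorder.job_done(): hands the job in, once; it reports no verdict.
Trained networks look in the newest picture that a camera, given by its name, has taken for a name from the list of things; names that differ only in an ending like _2 or _b are one class to them, and where a whole thing is asked for, a point or a joint stands for the part that bears it (a point fixed in the world has none). Each returns a list of dicts, best first, with "score" (0 to 1); they miss things now and then, are a little off and sometimes report something else, mostly with a low value. They report only what shows in the picture. A call takes as long as a camera call. They do not tell look-alikes from the thing itself.
- nets.recognise(camera, target): "at" ([x, y, z] in m, in world coordinates, good to about 4 mm: the middle of the surface that is visible of it).
- nets.landmark_of(camera, target): "at" ([x, y, z] in m, in world coordinates, good to about 4 mm: a listed point, or the origin of a listed thing).
The state is a dict: "time": time; "joint_pos": joint angles; "joint_vel": joint speeds; "joint_efforts": joint torques, N m; "tool_pos": TCP position; "tool_rot": TCP orientation; "contact_force": force on the tool from outside, world axes, zero at the start; "ft_torque": the same for the moment, N m; "gripper_width": opening from 0.0 (shut) to 1.0 (fully open).
Only numpy, scipy, OpenCV 4.12 (cv2) and the standard library are available. Lean on these libraries where they do the work, as an engineer would, in place of code of your own. Each camera call takes 0.05 s, during which the arm holds its last target.

TASK

Take the middle-sized of the three keys out of the wooden rack, push it fully home into the brass lock on the lid of the red cash box (its pins are sticky, so it may need a little wiggling), and turn it a quarter turn clockwise as seen from above, as far as it goes. The lock is sprung and turns back by itself, so finish while still gripping the key and holding it turned. Leave the other two keys in the rack and do not disturb the jar or the bowl.

Things in the scene. Friction and masses are not known exactly. Their poses are not given: they have to be found in the camera images.
- key_mid_bow (a point): The right key, middle-sized of three look-alikes standing in the rack, blade down. Its black bow (head) is a disc 36 mm in diameter, 12 mm thick. Key axes: z up, y along the width of bow and blade, x through the thickness (pinch the flat faces along x). Point: middle of the bow, 24 mm above the shoulder's underside, 18 mm below the top. Half a turn about z makes no difference to the key.
- key_mid_shoulder (a point): Same key, same axes: centre of the underside of its steel shoulder (12 thick x 22 wide x 6 mm high, under the bow). Below it hangs the flat steel blade, 5 mm thick, 12 mm wide, 28 mm long, with a rounded tip. The shoulder rests on the rack's top, and on the plug's face when the key is fully home.
- key_small_bow (a point): A wrong key, same look but smaller: bow 28 mm in diameter, 12 mm thick, blade 8 mm wide. Point 24 mm above the shoulder's underside. Leave it in the rack.
- key_large_bow (a point): A wrong key, same look but larger: bow 44 mm in diameter, 12 mm thick, blade 16 mm wide, too wide for the lock. Point 24 mm above the shoulder's underside. Leave it in the rack.
- rack: Fixed wooden block 44 (x) x 205 (y) x 45 mm (z), origin at the centre of its underside. The keys stand in three slots in a row along its y, 62 mm apart, at y = -62, 0 and 62 mm, in any order, their width along the row.
- cashbox: Fixed dark red steel cash box 200 (x) x 270 (y) x 90 mm (z), origin at the centre of its underside, axes along its sides. The lock is on the lid at x = -35 mm, y = 0; a flat steel carrying handle, 11 mm high, lies on the lid at x = 55 mm.
- keyway (a point): Centre of the keyway's mouth on the top face of the brass lock plug (31 mm in diameter, its face 94 mm above the table); z up; turns with the plug. Slot 14 mm long (along y), 6.6 mm wide (x), 34 mm deep, its mouth 2 mm wider all round. Two pairs of sticky spring pins, 10 and 19 mm down, squeeze the blade's flat faces: each pair takes some 8 to 18 N to pass; rocking the key a few degrees helps.
- plug (a joint): Turn of the lock plug in rad: 0 locked (slot along the cash box's y), growing clockwise seen from above to a stop at 1.66; turned from 1.3 on. Spring and friction oppose with 0.04 to 0.11 N m; let go, it springs back. The blade has about 8 degrees of play in the slot, so the key turns about 100 degrees from square to near the stop.
- cinnamon_center (a point): Bystander: amber glass jar 56 mm in diameter, 85 mm high, loose; point half-way up.
- bowl: Bystander: black plastic bowl 140 mm in diameter, 70 mm high, loose; origin under its centre.
Mind the look-alikes: they are no part of the job. Leave any purple look-alike of the part that bears key_mid_bow alone.

How it is judged:
On the way, in this order (a step that is already met when the one before it is completed fails the run):
1. the middle-sized key is gripped and lifted out of the rack (shoulder at least 20 mm above the rack's top) (height (world z) of key_mid_shoulder above 0.065 m and contact force between the fingers and key_mid above 1 N), for 0.1 s.
2. the key is fully home in the keyway: shoulder within 4 mm of the plug's face and of the lock's axis (horizontal distance between key_mid_shoulder and keyway below 0.004 m and z of key_mid_shoulder in the frame of keyway below 0.004 m), for 0.1 s.
At the end, for the whole second after the job is handed in: The middle-sized key is fully home in the lock (shoulder within 4 mm of the plug's face and axis), the plug is turned at least 1.3 rad clockwise, and the fingers still grip the key (more than 1 N), all through the last second (all of step 2 and value of joint plug above 1.3 rad and contact force between the fingers and key_mid above 1 N); the arm keeps its last pose, push and grip.
It fails at once if another key is pulled out of its place (moved more than 20 mm) (distance of any of key_small_bow, key_large_bow from where it was at the start of the episode above 0.02 m).
It fails at once if the jar or bowl is moved more than 30 mm (distance of any of cinnamon_center, bowl from where it was at the start of the episode above 0.03 m).
It also fails if it takes over 54 s, if anything falls off the work surface, if the arm or the gripper's body presses on something with over 40 N, if the wrist force passes 120 N, or if a joint passes its speed limit or range.

## Working session

There is one attempt and no reset: what is moved stays moved. The work goes in short steps, Python scripts to look and compute and a tool call to move; the robot and the scene stay as the last step left them, time stands still between calls to the robot, and variables do not carry over. Pictures are saved under pics/ and viewed, and the job is handed in when it is done.

Besides the shell and the picture viewer there is one more tool, called after ">>>" as a command line: name --argument value ..., lists and objects as JSON in quotes. play_rows: Moves the arm, as the interface text tells. Its arguments: {"type":"object","properties":{"motion":{"type":"array","items":{"type":"array"}}},"required":["motion"]}

```bash
mkdir -p pics; python3 - <<'E'
from plant import state, cams, nets
import cv2
s=state()
for k,v in s.items(): print(k,v)
for c in ("scene","top"):
    p,d=cams.grab_frame(c); cv2.imwrite(f"pics/{c}0.png",p[:,:,::-1]); i=cams.camera_info(c); print(c,i)
    import numpy as np; np.save(f"pics/{c}0d.npy",d); np.save(f"pics/{c}0p.npy",p)
    for t in ("key_mid_bow","key_small_bow","key_large_bow","rack","cashbox","keyway"):
        print(c,t,[(np.round(r["at"],4).tolist(),round(r["score"],2)) for r in nets.landmark_of(c,t)])
E
```

```text
time 0.0
joint_pos [-1.25497664e+00  5.33297443e-02  1.61429104e+00  2.04063147e-05
  1.47598936e+00 -1.18974954e-01]
joint_vel [ 3.35474468e-04  2.53699484e-04  1.39135070e-03  1.71637605e-03
  1.53390896e-03 -3.08997828e-05]
joint_efforts [ 2.42085189e-04 -3.93680799e+01 -3.70175171e+01 -1.46939415e-04
  7.18542491e-03  1.49207196e-06]
tool_pos [ 0.26307748 -0.56620248  0.20688164]
tool_rot [ 0.59552792  0.3808449   0.59662179 -0.37992906]
contact_force [ 0.46257676  0.77962897 -0.00776831]
ft_torque [ 0.01936648 -0.02073933 -0.02514567]
gripper_width 1.0015883082041979
scene {'K': array([[498.07468136,   0.        , 317.9583778 ],
       [  0.        , 498.07468136, 235.89420193],
       [  0.        ,   0.        ,   1.        ]]), 'rvec': array([ 2.00268748,  0.81123546, -0.44739686]), 'tvec': array([-0.3993122 , -0.15228628,  1.32111467])}
scene key_mid_bow [([0.5436, -0.2305, 0.0642], 0.78), ([0.4575, -0.1973, 0.0555], 0.63)]
scene key_small_bow [([0.5379, -0.3562, 0.0692], 0.87)]
scene key_large_bow [([0.5393, -0.2947, 0.0677], 0.77)]
scene rack [([0.5371, -0.2964, -0.0001], 0.82)]
scene cashbox [([0.5654, 0.1786, 0.0005], 0.66)]
scene keyway [([0.5332, 0.1709, 0.0972], 0.66), ([0.5393, -0.3577, 0.069], 0.21)]
top {'K': array([[452.10546236,   0.        , 319.74855012],
       [  0.        , 452.10546236, 237.4282774 ],
       [  0.        ,   0.        ,   1.        ]]), 'rvec': array([ 2.11544733, -2.09757517,  0.23083656]), 'tvec': array([-0.08244756,  0.62814767,  0.67101291])}
top key_mid_bow [([0.4531, -0.1972, 0.0511], 0.54), ([0.5416, -0.2304, 0.0651], 0.51)]
top key_small_bow [([0.5413, -0.358, 0.0693], 0.46)]
top key_large_bow [([0.5413, -0.2912, 0.0687], 0.69)]
top rack []
top cashbox [([0.5615, 0.176, 0.0019], 0.69)]
top keyway [([0.5322, 0.1717, 0.092], 0.64), ([0.5409, -0.2927, 0.0682], 0.28)]
```

View pics/scene0.png

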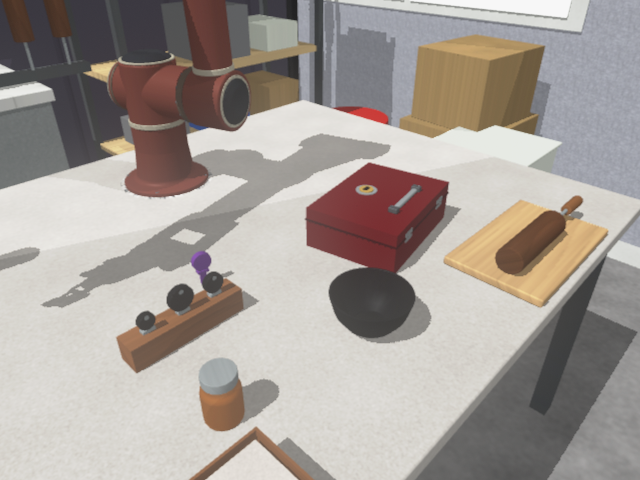

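View pics/top0.png

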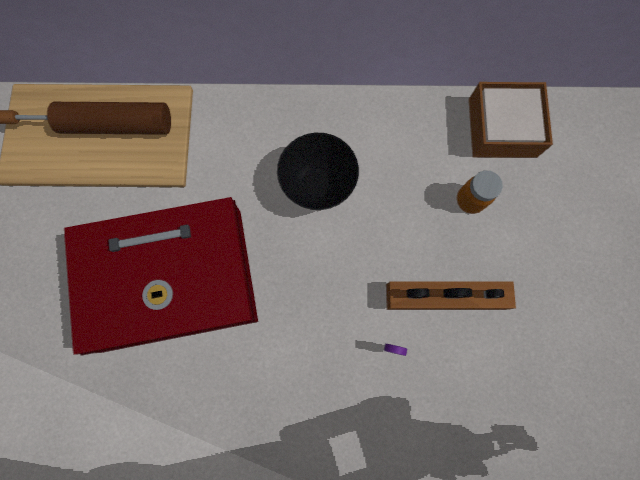

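The scene matches the networks' reports. In the top view the three black keys are at (418,293), (458,293) and (495,293). The purple decoy is at (395,349) and the lock at (157,294). Next I'll measure these precisely.

```bash
cat > h.py <<'E'
import numpy as np, cv2
from plant import cams
from scipy.spatial.transform import Rotation as R
def world(c,d):
    i=cams.camera_info(c); K=i["K"]; Rm=cv2.Rodrigues(np.array(i["rvec"]))[0]; t=np.array(i["tvec"])
    v,u=np.mgrid[0:480,0:640]
    P=np.stack([(u-K[0,2])/K[0,0]*d,(v-K[1,2])/K[1,1]*d,d],-1)
    return (P-t)@Rm
E
python3 - <<'E'
from h import *
from plant import state
s=state(); w,x,y,z=s["tool_rot"]; print(R.from_quat([x,y,z,w]).as_matrix().round(3))
for c in ("top","scene"):
    p=np.load(f"pics/{c}0p.npy").astype(int); d=np.load(f"pics/{c}0d.npy"); W=world(c,d)
    x,y,z=W[...,0],W[...,1],W[...,2]
    # rack top
    ok=d>0
    m=ok&(abs(x-.54)<.045)&(abs(y+.295)<.13)&(abs(z-.045)<.006)
    if m.sum()>20: 
        r=cv2.minAreaRect(W[m][:,:2].astype(np.float32)); print(c,"rack top",m.sum(),r,W[m].mean(0))
    dark=(p.max(-1)<75)
    for n,yy in (("a",-.23),("b",-.293),("c",-.357)):
        m=ok&(abs(x-.54)<.03)&(abs(y-yy)<.031)&(z>.062)
        q=W[m]; 
        print(c,n,m.sum(),np.median(q,0).round(4),np.percentile(q,[1,50,99],axis=0).round(4).tolist())
    m=ok&(z>.082)&(z<.098)&(abs(x-.56)<.2)&(abs(y-.17)<.2)&(p[...,0]>p[...,1]*2)
    q=W[m]; print(c,"lid",m.sum(),cv2.minAreaRect(q[:,:2].astype(np.float32)),np.median(q[:,2]))
    m=ok&(np.hypot(x-.533,y-.171)<.03)&(z>.07)&(p[...,1]>p[...,0]*.6)
    q=W[m]; print(c,"lockring",m.sum(),q.mean(0),cv2.minEnclosingCircle(q[:,:2].astype(np.float32)),np.median(q[:,2]))
p=cv2.imread("pics/top0.png"); a=cv2.resize(p[270:320,120:195],None,fx=5,fy=5,interpolation=cv2.INTER_CUBIC); b=cv2.resize(p[270:320,380:520],None,fx=5,fy=5,interpolation=cv2.INTER_CUBIC)
o=np.zeros((510,700,3),np.uint8); o[:250,:375]=a; o[255:505,:700]=b; cv2.imwrite("pics/z0.png",o)
q=cv2.imread("pics/scene0.png"); cv2.imwrite("pics/z1.png",cv2.resize(q[240:370,110:260],None,fx=4,fy=4,interpolation=cv2.INTER_CUBIC))
E
```

```text
[[ 0.     0.907  0.421]
 [-0.     0.421 -0.907]
 [-1.    -0.     0.   ]]
top rack top 2801 ((0.5402646064758301, -0.29557478427886963), (0.044607266783714294, 0.2060808539390564), 0.48365238308906555) [ 0.53915791 -0.29375528  0.04453659]
top a 197 [ 0.5385 -0.2301  0.0825] [[0.5335, -0.2486, 0.0627], [0.5385, -0.2301, 0.0825], [0.5458, -0.216, 0.0883]]
top b 262 [ 0.5391 -0.2906  0.0899] [[0.5341, -0.3147, 0.0626], [0.5391, -0.2906, 0.0899], [0.5458, -0.2735, 0.0964]]
top c 152 [ 0.5399 -0.3533  0.0757] [[0.5345, -0.3686, 0.0625], [0.5399, -0.3533, 0.0757], [0.5464, -0.3434, 0.0796]]
top lid 20454 ((0.5662294626235962, 0.18036828935146332), (0.20035873353481293, 0.2708587646484375), 11.456076622009277) 0.08938014590835838
top lockring 709 [0.53172517 0.17253719 0.09186685] ((0.5331198573112488, 0.17330822348594666), 0.024119462817907333) 0.09180543813287671
scene rack top 2296 ((0.5400038361549377, -0.2969145178794861), (0.047178030014038086, 0.2059141993522644), 0.5009827017784119) [ 0.54622358 -0.30913224  0.04566381]
scene a 304 [ 0.5438 -0.2383  0.0767] [[0.5335, -0.2528, 0.0625], [0.5438, -0.2383, 0.0767], [0.5467, -0.2187, 0.0887]]
scene b 510 [ 0.5446 -0.3003  0.0811] [[0.5337, -0.3187, 0.0629], [0.5446, -0.3003, 0.0811], [0.5473, -0.2777, 0.0965]]
scene c 236 [ 0.5447 -0.3613  0.0733] [[0.5338, -0.3726, 0.0621], [0.5447, -0.3613, 0.0733], [0.5478, -0.3464, 0.0807]]
scene lid 4687 ((0.5677818059921265, 0.1756168156862259), (0.19667911529541016, 0.27029696106910706), 11.715628623962402) 0.09132574516379434
scene lockring 202 [0.53421879 0.16848381 0.09357377] ((0.5316118597984314, 0.17206041514873505), 0.02813652716577053) 0.09335689108163432
```

```bash
ls pics
```

```text
scene0.png
scene0d.npy
scene0p.npy
top0.png
top0d.npy
top0p.npy
z0.png
z1.png
```

View pics/z0.png

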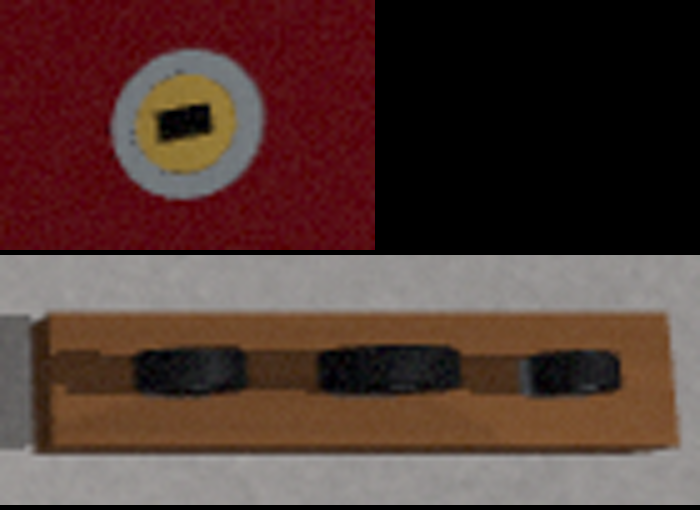

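View pics/z1.png

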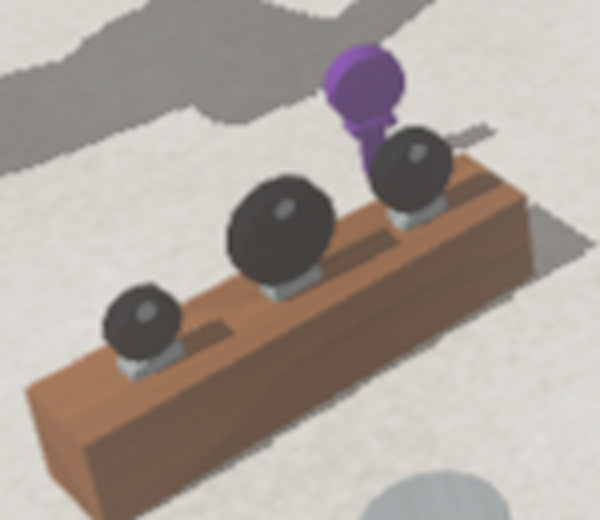

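>>> play_rows --motion '[[-1, [0.03, 0.035, 0], 0.14], [-1, [0.06, 0.07, 0], 0.28], [-1, [0.09, 0.105, 0], 0.42], [-1, [0.12, 0.14, 0], 0.56], [-1, [0.15, 0.175, 0], 0.7]]'

```text
time: 1.2
tool_pos: [0.4142, -0.3904, 0.2083]
tool_rot: [0.691, 0.151, 0.691, -0.151]
contact_force: [0.1, -1.2, -0.7]
gripper_width: 0.999
```

```bash
python3 - <<'E'
from h import *
# refine box yaw from lid edges and slot
c="top"; p=np.load("pics/top0p.npy").astype(int); d=np.load("pics/top0d.npy"); W=world(c,d); x,y,z=[W[...,i] for i in range(3)]
m=(d>0)&(z>.084)&(z<.096)&(abs(x-.56)<.2)&(abs(y-.17)<.2)
q=W[m][:,:2]
for a in np.arange(9,14,.5):
    r=np.deg2rad(a); u=q[:,0]*np.cos(r)+q[:,1]*np.sin(r); v=-q[:,0]*np.sin(r)+q[:,1]*np.cos(r)
    print(a,np.percentile(u,[.3,99.7]).round(4),np.percentile(v,[.3,99.7]).round(4),np.ptp(np.percentile(u,[.3,99.7])),np.ptp(np.percentile(v,[.3,99.7])), len(q))
# slot: dark pixels in brass, cast onto z=.094
i=cams.camera_info(c);K=i["K"];Rm=cv2.Rodrigues(np.array(i["rvec"]))[0];t=np.array(i["tvec"]);C=-Rm.T@t
print("cam",C)
def cast(uv,zz):
    r=np.c_[(uv[:,0]-K[0,2])/K[0,0],(uv[:,1]-K[1,2])/K[1,1],np.ones(len(uv))]@Rm
    return C+r*((zz-C[2])/r[:,2])[:,None]
sub=p[285:304,147:168]
vv,uu=np.nonzero(sub.max(-1)<60); w=cast(np.c_[uu+147,vv+285].astype(float),.094); 
print(len(w),w.mean(0),cv2.minAreaRect(w[:,:2].astype(np.float32)))
br=(p[...,0]>110)&(p[...,2]<100)&(p[...,1]>80); br[:280]=0;br[310:]=0;br[:,:140]=0;br[:,175:]=0
vv,uu=np.nonzero(br); w=cast(np.c_[uu,vv].astype(float),.094); print(len(w),w.mean(0),cv2.minEnclosingCircle(w[:,:2].astype(np.float32)))
E
```

```text
9.0 [0.4849 0.6893] [-0.0465  0.2252] 0.20441818663610273 0.2716955972062492 21466
9.5 [0.4864 0.6895] [-0.0512  0.2197] 0.20300845429719916 0.2708538094177358 21466
10.0 [0.4879 0.6895] [-0.0559  0.2142] 0.2016175530481128 0.270093944750612 21466
10.5 [0.4892 0.6897] [-0.0607  0.2087] 0.20044975593035008 0.2693596450448719 21466
11.0 [0.4904 0.6898] [-0.0656  0.2034] 0.19948515397373334 0.2690082094509103 21466
11.5 [0.491  0.6902] [-0.0709  0.1982] 0.1992399739897 0.2690922945032457 21466
12.0 [0.4914 0.691 ] [-0.076   0.1931] 0.19950407159991318 0.2691241332506079 21466
12.5 [0.4914 0.6918] [-0.0813  0.1882] 0.2003699981188664 0.2695244211040081 21466
13.0 [0.4912 0.6928] [-0.0868  0.1833] 0.20163155571568497 0.2701748823384882 21466
13.5 [0.4909 0.6938] [-0.0923  0.1786] 0.20295227056534043 0.2708751788650103 21466
cam [ 0.46893721 -0.07746872  0.79102586]
60 [0.53209215 0.17282922 0.094     ] ((0.5320972204208374, 0.17282064259052277), (0.009088508784770966, 0.01379068661481142), 5.060290336608887)
247 [0.53180287 0.17208575 0.094     ] ((0.5320582389831543, 0.17220112681388855), 0.01601177267730236)
```

>>> play_rows --motion '[[-1, [0.03, 0.035, 0], 0.14], [-1, [0.06, 0.07, 0], 0.28], [-1, [0.09, 0.105, 0], 0.44], [-1, [0.126, 0.156, -0.03], 0.44], [-1, [0.126, 0.156, -0.07], 0.44]]'

```text
time: 1.7
tool_pos: [0.5443, -0.235, 0.1445]
tool_rot: [0.711, -0.005, 0.703, 0.001]
contact_force: [1.0, -0.9, -0.3]
gripper_width: 0.997
```

```bash
python3 - <<'E'
from h import *
from plant import state
s=state(); print(s["tool_pos"],s["tool_rot"])
for c in ("scene","top"):
    p,d=cams.grab_frame(c); cv2.imwrite(f"pics/{c}1.png",p[:,:,::-1])
a=cv2.imread("pics/scene1.png")[180:400,80:340];b=cv2.imread("pics/top1.png")[200:400,340:560]
cv2.imwrite("pics/z2.png",np.hstack([cv2.resize(a,(390,330)),cv2.resize(b,(363,330))]))
E
```

```text
[ 0.54432431 -0.23499887  0.14445411] [ 0.71082806 -0.00458948  0.70335014  0.00099159]
```

View pics/z2.png

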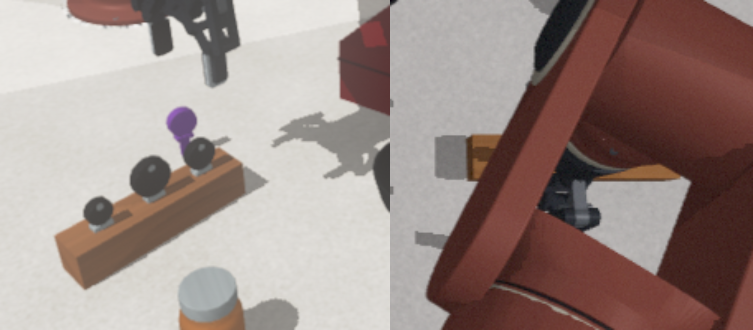

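>>> play_rows --motion '[[-1, [0, 0, 0], 0], [-1, [0, 0, 0], 0], [-1, [0, 0, -0.02], 0], [-1, [0, 0, -0.04], 0], [-1, [0, 0, -0.04], 0]]'

```text
time: 2.3
tool_pos: [0.5379, -0.2371, 0.0989]
tool_rot: [0.707, -0.001, 0.708, 0.001]
contact_force: [-0.5, -0.5, 0.0]
gripper_width: 1.003
```

>>> play_rows --motion '[[-1, [0.002, 0.003, -0.02], 0], [-1, [0.002, 0.003, -0.035], 0], [-1, [0.002, 0.003, -0.045], 0], [-1, [0.002, 0.003, -0.045], 0], [-1, [0.002, 0.003, -0.045], 0]]'

```text
time: 2.8
tool_pos: [0.5412, -0.2336, 0.0549]
tool_rot: [0.707, -0.001, 0.707, 0.001]
contact_force: [0.2, 0.3, -0.8]
gripper_width: 1.0
```

```bash
python3 - <<'E'
from h import *
from plant import state
s=state(); print(s["tool_pos"],s["tool_rot"])
p,d=cams.grab_frame("scene"); cv2.imwrite("pics/scene2.png",cv2.resize(p[180:380,80:300,::-1],None,fx=3,fy=3))
E
```

```text
[ 0.54117273 -0.23357015  0.05487917] [ 0.70723574 -0.00140883  0.70697535  0.00121148]
```

View pics/scene2.png

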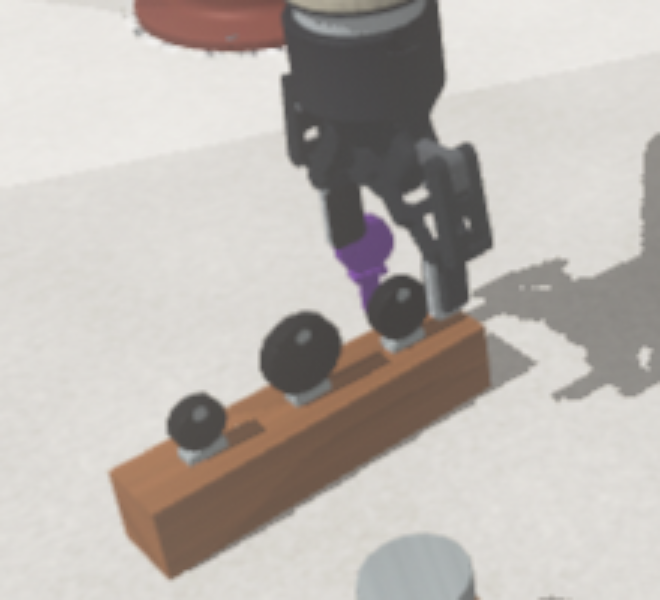

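```bash
python3 - <<'E'
from h import *
i=cams.camera_info("scene")
print((-cv2.Rodrigues(np.array(i["rvec"]))[0].T@np.array(i["tvec"])).round(3))
for P in ([.541,-.234,.069],[.541+.05,-.234,.068],[.541-.05,-.234,.068],[.541,-.234,.09],[.562,-.194,.045],[.518,-.194,.045]):
    q=cv2.projectPoints(np.array([P]),np.array(i["rvec"]),np.array(i["tvec"]),i["K"],None)[0].ravel(); print(P,((q-[80,180])*3).round())
E
```

```text
[ 1.122 -0.588  0.57 ]
[0.541, -0.234, 0.069] [400. 308.]
[0.5910000000000001, -0.234, 0.068] [456. 349.]
[0.49100000000000005, -0.234, 0.068] [348. 272.]
[0.541, -0.234, 0.09] [396. 277.]
[0.562, -0.194, 0.045] [485. 327.]
[0.518, -0.194, 0.045] [438. 294.]
```

```bash
python3 - <<'E'
from h import *
p,d=cams.grab_frame("scene"); W=world("scene",d)
x,y,z=[W[...,k] for k in range(3)]
for lo,hi in ((.555,.62),(.46,.525)):
    m=(d>0)&(x>lo)&(x<hi)&(abs(y+.234)<.02)&(z>.052)&(z<.2)
    q=W[m]; print(m.sum(),np.percentile(q,[1,10,50,90],axis=0).round(4).tolist())
    for a in np.arange(.05,.16,.01):
        k=q[(q[:,2]>a)&(q[:,2]<a+.01)]
        if len(k): print(round(a,2),len(k),k.min(0).round(3),k.max(0).round(3))
E
```

```text
1577 [[0.5572, -0.2533, 0.0979], [0.5678, -0.2481, 0.1182], [0.5953, -0.2424, 0.1679], [0.6123, -0.2277, 0.1945]]
0.09 24 [ 0.584 -0.247  0.093] [ 0.595 -0.224  0.1  ]
0.1 67 [ 0.584 -0.246  0.1  ] [ 0.598 -0.229  0.11 ]
0.11 80 [ 0.584 -0.246  0.11 ] [ 0.598 -0.227  0.12 ]
0.12 68 [ 0.583 -0.247  0.12 ] [ 0.599 -0.228  0.13 ]
0.13 33 [ 0.583 -0.248  0.131] [ 0.613 -0.241  0.14 ]
0.14 187 [ 0.577 -0.249  0.14 ] [ 0.617 -0.222  0.15 ]
0.15 174 [ 0.563 -0.253  0.15 ] [ 0.616 -0.222  0.16 ]
661 [[0.4684, -0.2527, 0.0938], [0.475, -0.2483, 0.1032], [0.4966, -0.244, 0.1404], [0.5098, -0.2292, 0.1741]]
0.09 43 [ 0.492 -0.247  0.092] [ 0.5   -0.224  0.1  ]
0.1 66 [ 0.492 -0.247  0.1  ] [ 0.5   -0.224  0.11 ]
0.11 77 [ 0.492 -0.247  0.11 ] [ 0.501 -0.223  0.12 ]
0.12 74 [ 0.487 -0.247  0.12 ] [ 0.5   -0.224  0.13 ]
0.13 67 [ 0.472 -0.249  0.13 ] [ 0.5   -0.228  0.14 ]
0.14 80 [ 0.467 -0.25   0.14 ] [ 0.508 -0.227  0.15 ]
0.15 70 [ 0.468 -0.253  0.15 ] [ 0.517 -0.227  0.16 ]
```

>>> play_rows --motion '[[-1, [0, 0, 0.03], 0], [0.7, [0, 0, 0.04], 0], [0.7, [0, 0, 0.04], 0], [0.7, [0, 0, 0.04], 0], [0.7, [0, 0, 0.04], 0]]'

```text
time: 3.4
tool_pos: [0.5403, -0.2328, 0.0932]
tool_rot: [0.707, -0.001, 0.708, 0.002]
contact_force: [-0.3, -0.0, 0.9]
gripper_width: 0.333
```

```bash
python3 - <<'E'
from h import *
from plant import state
s=state(); print(s["tool_pos"],s["gripper_width"])
p,d=cams.grab_frame("scene"); W=world("scene",d)
cv2.imwrite("pics/scene3.png",cv2.resize(p[180:380,80:300,::-1],None,fx=3,fy=3))
x,y,z=[W[...,k] for k in range(3)]
m=(d>0)&(abs(x-.54)<.06)&(abs(y+.234)<.02)&(z>.06)&(z<.2)
q=W[m]
for a in np.arange(.06,.16,.005):
        k=q[(q[:,2]>a)&(q[:,2]<a+.005)]
        if len(k): print(round(a,3),len(k),k.min(0).round(3),k.max(0).round(3))
E
```

```text
[ 0.5403403  -0.23277028  0.09320418] 0.3332425362341592
0.06 43 [ 0.537 -0.251  0.06 ] [ 0.546 -0.219  0.065]
0.065 49 [ 0.534 -0.253  0.065] [ 0.547 -0.218  0.07 ]
0.07 55 [ 0.536 -0.253  0.07 ] [ 0.546 -0.218  0.075]
0.075 57 [ 0.534 -0.252  0.075] [ 0.546 -0.22   0.08 ]
0.08 58 [ 0.532 -0.25   0.08 ] [ 0.547 -0.221  0.085]
0.085 58 [ 0.534 -0.247  0.085] [ 0.546 -0.225  0.09 ]
0.115 22 [ 0.525 -0.243  0.117] [ 0.561 -0.225  0.12 ]
0.12 46 [ 0.518 -0.246  0.12 ] [ 0.565 -0.228  0.125]
0.125 62 [ 0.519 -0.246  0.125] [ 0.569 -0.228  0.13 ]
0.13 72 [ 0.517 -0.246  0.13 ] [ 0.569 -0.228  0.135]
0.135 67 [ 0.52  -0.246  0.135] [ 0.569 -0.227  0.14 ]
0.14 74 [ 0.521 -0.246  0.14 ] [ 0.569 -0.227  0.145]
0.145 70 [ 0.519 -0.246  0.145] [ 0.569 -0.228  0.15 ]
0.15 69 [ 0.515 -0.246  0.15 ] [ 0.57  -0.228  0.155]
0.155 37 [ 0.518 -0.246  0.155] [ 0.568 -0.229  0.16 ]
```

View pics/scene3.png

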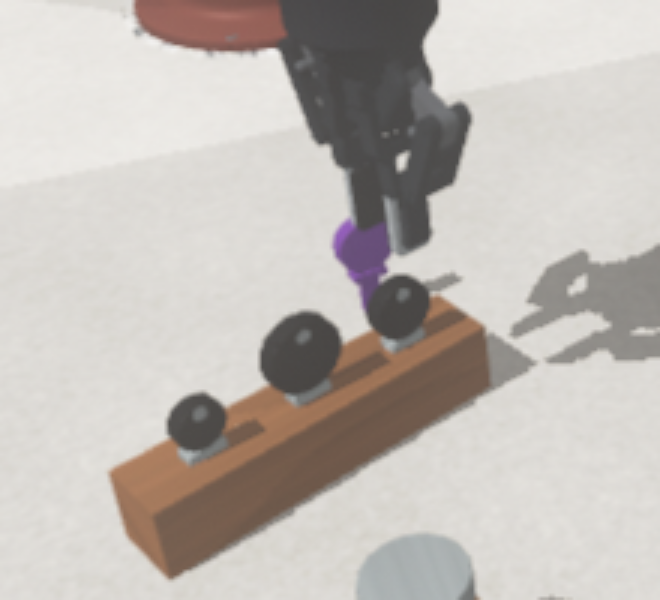

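The camera shows the fingertips about 20 mm higher than the stated TCP implies, and the calibration checks out on the rack and keys. I'll go lower in small steps, checking forces and pictures.

>>> play_rows --motion '[[-0.2, [0, 0, 0], 0], [-0.2, [0, 0, -0.005], 0], [-0.2, [0, 0, -0.02], 0], [-0.2, [0, 0, -0.035], 0], [-0.2, [0, 0, -0.035], 0]]'

```text
time: 3.95
tool_pos: [0.5384, -0.2317, 0.0551]
tool_rot: [0.705, -0.0, 0.709, 0.003]
contact_force: [-0.4, 0.8, 0.7]
gripper_width: 0.603
```

>>> play_rows --motion '[[-0.2, [0, 0, -0.005], 0], [-0.2, [0, 0, -0.01], 0], [-0.2, [0, 0, -0.015], 0], [-0.2, [0, 0, -0.02], 0], [-0.2, [0, 0, -0.02], 0]]'

```text
time: 4.45
tool_pos: [0.5405, -0.2329, 0.0385]
tool_rot: [0.707, -0.001, 0.708, 0.002]
contact_force: [-0.6, 0.7, 0.5]
gripper_width: 0.597
```

```bash
cat > look.py <<'E'
from h import *
from plant import state
import sys
n=sys.argv[1]; x0,y0,zlo,zhi=map(float,sys.argv[2:6]); r=list(map(int,sys.argv[6:10]))
s=state(); print(s["time"],s["tool_pos"].round(4),s["tool_rot"].round(4),s["gripper_width"],s["contact_force"],s["ft_torque"])
p,d=cams.grab_frame("scene"); W=world("scene",d)
np.save("pics/last.npy",W)
cv2.imwrite(f"pics/{n}.png",cv2.resize(p[r[1]:r[3],r[0]:r[2],::-1],None,fx=3,fy=3,interpolation=cv2.INTER_CUBIC))
x,y,z=[W[...,k] for k in range(3)]
m=(d>0)&(abs(x-x0)<.06)&(abs(y-y0)<.022)&(z>zlo)&(z<zhi)
q=W[m]
for a in np.arange(zlo,zhi,.005):
        k=q[(q[:,2]>a)&(q[:,2]<a+.005)]
        if len(k): print(round(a,3),len(k),k.min(0).round(3),k.max(0).round(3))
E
python3 look.py s4 .54 -.234 .05 .12 80 180 300 380
```

```text
4.45 [ 0.5405 -0.2329  0.0385] [ 0.7067 -0.0012  0.7075  0.0016] 0.5970048184046174 [-0.5992385   0.71577627  0.52142485] [0.00564593 0.02722449 0.05248277]
0.05 26 [ 0.534 -0.247  0.05 ] [ 0.546 -0.233  0.054]
0.055 24 [ 0.543 -0.248  0.055] [ 0.546 -0.231  0.06 ]
0.06 26 [ 0.511 -0.251  0.061] [ 0.547 -0.231  0.065]
0.065 54 [ 0.512 -0.253  0.065] [ 0.573 -0.226  0.07 ]
0.07 89 [ 0.507 -0.253  0.07 ] [ 0.578 -0.225  0.075]
0.075 101 [ 0.509 -0.252  0.075] [ 0.58  -0.223  0.08 ]
0.08 111 [ 0.508 -0.251  0.08 ] [ 0.581 -0.223  0.085]
0.085 122 [ 0.507 -0.247  0.085] [ 0.58  -0.224  0.09 ]
0.09 72 [ 0.509 -0.247  0.09 ] [ 0.58  -0.223  0.095]
0.095 61 [ 0.507 -0.246  0.095] [ 0.58  -0.225  0.1  ]
0.1 58 [ 0.505 -0.246  0.1  ] [ 0.581 -0.225  0.105]
0.105 37 [ 0.488 -0.247  0.105] [ 0.579 -0.224  0.11 ]
0.11 87 [ 0.487 -0.248  0.11 ] [ 0.596 -0.226  0.115]
0.115 114 [ 0.482 -0.249  0.115] [ 0.599 -0.222  0.12 ]
```

View pics/s4.png

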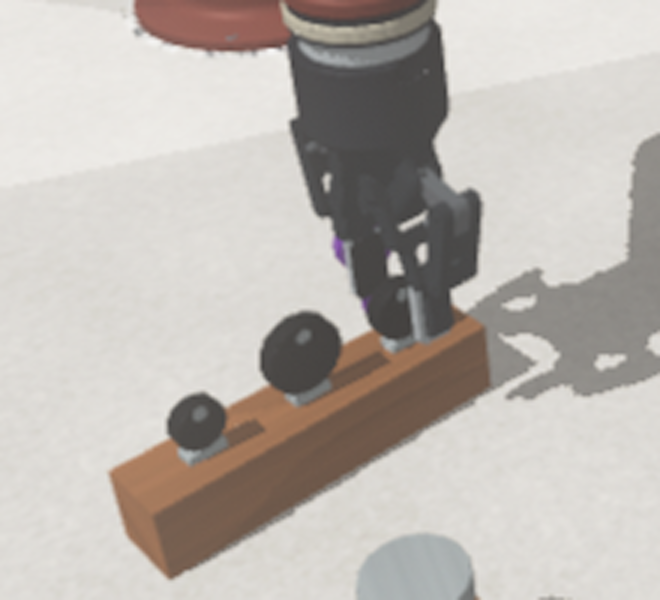

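>>> play_rows --motion '[[0, [0, 0, -0.003], 0], [0.5, [0, 0, -0.003], 0], [1, [0, 0, -0.003], 0], [1, [0, 0, -0.003], 0], [1, [0, 0, -0.003], 0]]'

```text
time: 5.0
tool_pos: [0.5406, -0.2332, 0.0365]
tool_rot: [0.707, -0.001, 0.707, 0.001]
contact_force: [-2.4, 0.8, 1.7]
gripper_width: 0.125
```

>>> play_rows --motion '[[1, [0, 0, 0], 0], [1, [0, 0, 0], 0], [1, [0, 0, 0], 0]]'

```text
time: 5.3
tool_pos: [0.5406, -0.2332, 0.0365]
tool_rot: [0.707, -0.001, 0.707, 0.001]
contact_force: [-4.1, -0.2, 3.2]
gripper_width: 0.128
```

```bash
python3 look.py s5 .54 -.234 .05 .10 80 180 300 380
```

```text
5.3 [ 0.5406 -0.2332  0.0365] [ 0.7068 -0.0014  0.7074  0.0014] 0.12826348226268908 [-4.07315037 -0.18919847  3.21706559] [ 0.02779565  0.81740658 -0.01252921]
0.05 36 [ 0.536 -0.246  0.05 ] [ 0.548 -0.225  0.055]
0.055 9 [ 0.544 -0.249  0.055] [ 0.547 -0.235  0.06 ]
0.06 21 [ 0.537 -0.251  0.06 ] [ 0.553 -0.228  0.065]
0.065 38 [ 0.536 -0.253  0.066] [ 0.558 -0.229  0.07 ]
0.07 57 [ 0.532 -0.253  0.07 ] [ 0.56  -0.228  0.075]
0.075 52 [ 0.529 -0.253  0.075] [ 0.56  -0.228  0.08 ]
0.08 61 [ 0.529 -0.25   0.08 ] [ 0.56  -0.227  0.085]
0.085 60 [ 0.527 -0.246  0.085] [ 0.56  -0.226  0.09 ]
0.09 42 [ 0.531 -0.247  0.09 ] [ 0.561 -0.229  0.095]
0.095 37 [ 0.524 -0.246  0.095] [ 0.559 -0.223  0.1  ]
```

View pics/s5.png

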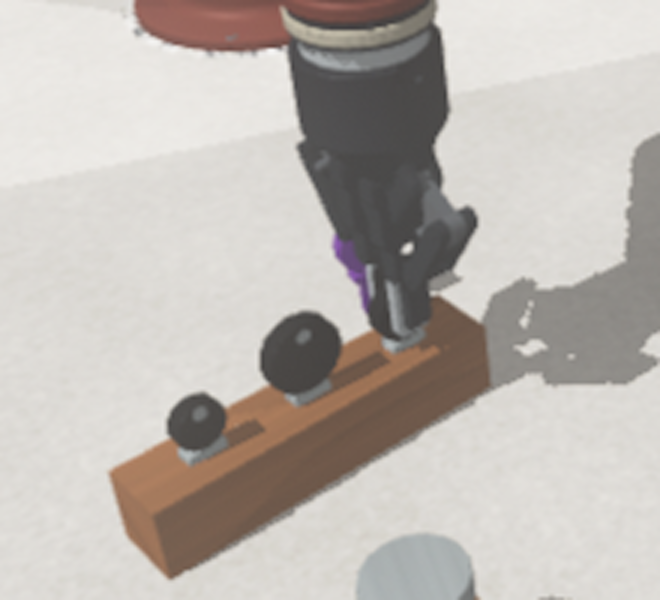

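>>> play_rows --motion '[[1, [-0.001, 0, 0.01], 0], [1, [-0.001, 0, 0.025], 0], [1, [-0.001, 0, 0.04], 0], [1, [-0.001, 0, 0.06], 0], [1, [-0.001, 0, 0.08], 0]]'

```text
time: 5.85
tool_pos: [0.5407, -0.2334, 0.1188]
tool_rot: [0.708, -0.002, 0.706, 0.001]
contact_force: [1.2, -0.2, 0.3]
gripper_width: 0.125
```

>>> play_rows --motion '[[1, [0, 0, 0.025], 0], [1, [0, 0, 0.05], 0], [1, [0, 0, 0.05], 0], [1, [0, 0, 0.05], 0]]'

```text
time: 6.25
tool_pos: [0.5408, -0.2335, 0.168]
tool_rot: [0.708, -0.002, 0.706, 0.001]
contact_force: [0.2, 0.4, -1.0]
gripper_width: 0.128
```

```bash
python3 look.py s6 .54 -.234 .13 .24 80 100 300 300
```

```text
6.25 [ 0.5408 -0.2335  0.168 ] [ 0.7081 -0.002   0.7061  0.0009] 0.12784168438468207 [ 0.23710135  0.38173096 -0.96048462] [-0.01343797  0.01334873  0.01848782]
0.145 1 [ 0.539 -0.238  0.15 ] [ 0.539 -0.238  0.15 ]
0.15 16 [ 0.537 -0.241  0.152] [ 0.543 -0.23   0.155]
0.155 25 [ 0.536 -0.242  0.155] [ 0.543 -0.229  0.16 ]
0.16 23 [ 0.537 -0.241  0.16 ] [ 0.543 -0.23   0.165]
0.165 20 [ 0.536 -0.242  0.165] [ 0.544 -0.23   0.17 ]
0.17 26 [ 0.536 -0.242  0.17 ] [ 0.544 -0.228  0.174]
0.175 24 [ 0.535 -0.247  0.175] [ 0.547 -0.225  0.18 ]
0.18 50 [ 0.537 -0.248  0.18 ] [ 0.548 -0.224  0.184]
0.185 19 [ 0.543 -0.245  0.185] [ 0.547 -0.228  0.19 ]
0.19 32 [ 0.539 -0.251  0.19 ] [ 0.553 -0.226  0.195]
0.195 44 [ 0.536 -0.253  0.195] [ 0.557 -0.224  0.2  ]
0.2 70 [ 0.535 -0.254  0.2  ] [ 0.561 -0.218  0.205]
0.205 66 [ 0.528 -0.253  0.205] [ 0.561 -0.227  0.21 ]
0.21 79 [ 0.53  -0.252  0.21 ] [ 0.56  -0.229  0.215]
0.215 81 [ 0.529 -0.248  0.215] [ 0.56  -0.227  0.22 ]
0.22 68 [ 0.528 -0.246  0.22 ] [ 0.561 -0.228  0.225]
0.225 59 [ 0.521 -0.247  0.225] [ 0.56  -0.228  0.23 ]
0.23 38 [ 0.526 -0.248  0.23 ] [ 0.561 -0.223  0.235]
0.235 75 [ 0.504 -0.25   0.235] [ 0.576 -0.222  0.24 ]
```

View pics/s6.png

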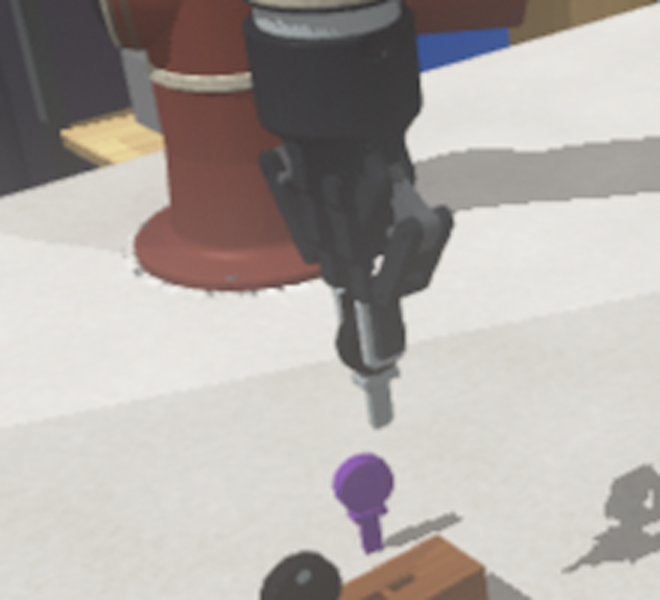

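>>> play_rows --motion '[[1, [0, 0.03, 0], 0.04], [1, [0, 0.075, 0], 0.08], [1, [0, 0.12, 0], 0.12], [1, [0, 0.165, 0], 0.16], [1, [-0.004, 0.21, 0], 0.2]]'

```text
time: 6.8
tool_pos: [0.5349, -0.0213, 0.1645]
tool_rot: [0.703, -0.072, 0.704, 0.073]
contact_force: [0.2, 0.4, -0.6]
gripper_width: 0.128
```

>>> play_rows --motion '[[1, [-0.002, 0.045, 0], 0], [1, [-0.004, 0.09, 0], 0], [1, [-0.004, 0.135, 0], 0], [1, [-0.004, 0.175, 0], 0], [1, [-0.004, 0.196, 0], 0]]'

```text
time: 7.3
tool_pos: [0.5304, 0.1756, 0.1644]
tool_rot: [0.702, -0.073, 0.704, 0.073]
contact_force: [0.1, 0.1, 0.2]
gripper_width: 0.127
```

>>> play_rows --motion '[[1, [0, 0, 0], 0], [1, [0, 0, 0], 0], [1, [0, 0, 0], 0]]'

```text
time: 7.6
tool_pos: [0.5316, 0.1718, 0.1654]
tool_rot: [0.703, -0.072, 0.704, 0.071]
contact_force: [-0.3, -0.2, 1.1]
gripper_width: 0.124
```

```bash
python3 look.py s7 .5325 .172 .12 .2 280 80 480 260
python3 - <<'E'
from h import *
p,d=cams.grab_frame("top"); cv2.imwrite("pics/t7.png",cv2.resize(p[200:360,60:260,::-1],None,fx=3,fy=3))
E
```

```text
7.6 [0.5316 0.1718 0.1654] [ 0.7029 -0.0718  0.704   0.0715] 0.12427176649369305 [-0.30682742 -0.18453251  1.07889694] [-0.0264917   0.02606817  0.01024997]
0.145 3 [0.531 0.165 0.148] [0.532 0.175 0.149]
0.15 10 [0.528 0.162 0.15 ] [0.535 0.174 0.154]
0.155 11 [0.529 0.162 0.156] [0.533 0.176 0.159]
0.16 10 [0.529 0.165 0.161] [0.536 0.176 0.164]
0.165 10 [0.531 0.161 0.165] [0.535 0.175 0.169]
0.17 8 [0.53  0.164 0.17 ] [0.533 0.174 0.173]
0.175 18 [0.529 0.157 0.175] [0.537 0.183 0.18 ]
0.18 22 [0.527 0.157 0.18 ] [0.538 0.177 0.185]
0.185 11 [0.529 0.154 0.187] [0.543 0.169 0.19 ]
0.19 25 [0.524 0.154 0.19 ] [0.545 0.175 0.195]
0.195 37 [0.514 0.151 0.195] [0.55  0.174 0.2  ]
```

View pics/s7.png

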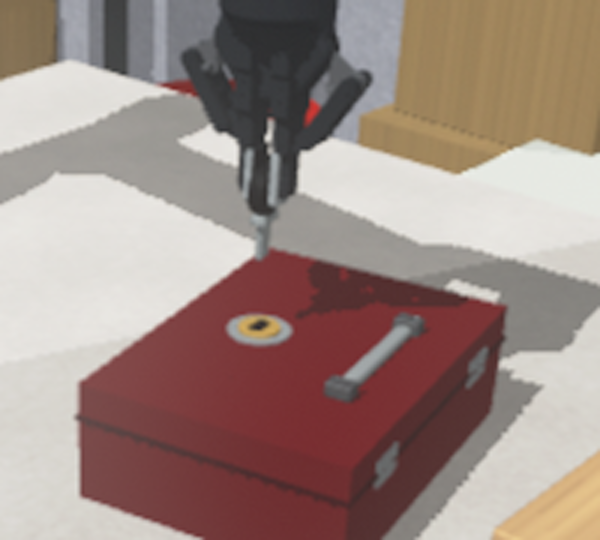

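View pics/t7.png

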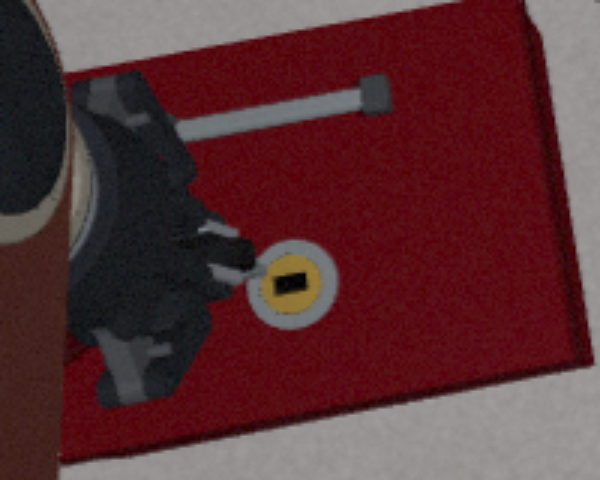

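>>> play_rows --motion '[[1, [0, 0, -0.012], 0], [1, [0, 0, -0.025], 0], [1, [0, 0, -0.038], 0], [1, [0, 0, -0.038], 0], [1, [0, 0, -0.038], 0]]'

```text
time: 8.2
tool_pos: [0.5314, 0.1726, 0.1273]
tool_rot: [0.703, -0.072, 0.704, 0.072]
contact_force: [0.2, -0.3, -0.4]
gripper_width: 0.126
```

```bash
python3 look.py s8 .5325 .172 .1 .15 320 120 420 240
python3 - <<'E'
from h import *
p,d=cams.grab_frame("top"); a=cv2.resize(p[255:320,110:190,::-1],None,fx=5,fy=5,interpolation=cv2.INTER_CUBIC)
p0,d0=p,d
p,d=cams.grab_frame("scene"); b=cv2.resize(p[140:205,335:405,::-1],None,fx=5,fy=5,interpolation=cv2.INTER_CUBIC)
cv2.imwrite("pics/z8.png",np.hstack([a,b]))
def cast(c,u,v,z):
    i=cams.camera_info(c);K=i["K"];Rm=cv2.Rodrigues(np.array(i["rvec"]))[0];C=-Rm.T@np.array(i["tvec"])
    r=Rm.T@np.array([(u-K[0,2])/K[0,0],(v-K[1,2])/K[1,1],1]); return C+r*(z-C[2])/r[2]
# scene brass centroid from first image
p=np.load("pics/scene0p.npy").astype(int); br=(p[...,0]>130)&(p[...,2]<p[...,0]*.55)&(p[...,1]>p[...,0]*.6)
br[:170]=0;br[205:]=0;br[:,:345]=0;br[:,390:]=0
v,u=np.nonzero(br); print(len(u),(u.min()+u.max())/2,(v.min()+v.max())/2,cast("scene",(u.min()+u.max())/2,(v.min()+v.max())/2,.094))
E
```

```text
8.2 [0.5314 0.1726 0.1273] [ 0.7028 -0.072   0.7041  0.0719] 0.12580550018741612 [ 0.2304632  -0.33544803 -0.44418255] [0.05019666 0.01378492 0.07201676]
0.105 1 [0.53  0.176 0.11 ] [0.53  0.176 0.11 ]
0.11 6 [0.529 0.164 0.111] [0.534 0.172 0.114]
0.115 9 [0.53  0.163 0.116] [0.534 0.174 0.119]
0.12 9 [0.528 0.164 0.12 ] [0.533 0.178 0.124]
0.125 13 [0.529 0.163 0.125] [0.534 0.178 0.13 ]
0.13 9 [0.529 0.164 0.13 ] [0.534 0.177 0.134]
0.135 10 [0.526 0.161 0.136] [0.538 0.185 0.139]
0.14 24 [0.528 0.157 0.14 ] [0.539 0.181 0.144]
0.145 11 [0.529 0.158 0.145] [0.539 0.175 0.15 ]
48 366.0 188.5 [0.5315099  0.17190544 0.094     ]
```

View pics/z8.png

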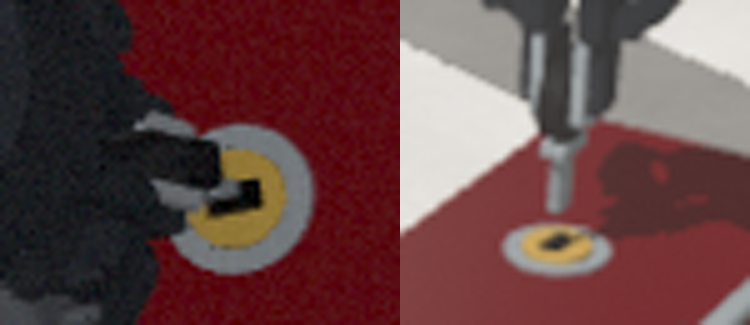

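```bash
cat > ov.py <<'E'
from h import *
import sys
kx,ky,zs,yaw=map(float,sys.argv[1:5]); lx,ly=map(float,sys.argv[5:7]); n=sys.argv[7]
def box(cx,cy,z0,z1,a,b,yaw):
    r=np.deg2rad(yaw); M=np.array([[np.cos(r),-np.sin(r)],[np.sin(r),np.cos(r)]])
    return [np.array([[*(M@[sx*a/2,sy*b/2]+[cx,cy]),z] for sx,sy in((-1,-1),(1,-1),(1,1),(-1,1))]) for z in (z0,z1)]
out=[]
for c,(u0,v0,u1,v1) in (("top",(110,255,190,320)),("scene",(335,140,405,205))):
    p,d=cams.grab_frame(c); i=cams.camera_info(c); f=5
    im=cv2.resize(p[v0:v1,u0:u1,::-1],None,fx=f,fy=f,interpolation=cv2.INTER_CUBIC); 
    cl=im.copy()
    def dr(P,col):
        q=cv2.projectPoints(P,np.array(i["rvec"]),np.array(i["tvec"]),i["K"],None)[0].reshape(-1,2)
        q=((q-[u0,v0]+.5)*f).round().astype(np.int32); cv2.polylines(im,[q],True,col,1)
    for P in box(kx,ky,zs-.028,zs,.005,.012,yaw): dr(P,(0,255,0))
    for P in box(kx,ky,zs,zs+.006,.012,.022,yaw): dr(P,(255,255,0))
    dr(box(lx,ly,.094,.094,.0106,.018,11.5)[0],(255,0,255))
    t=np.linspace(0,2*np.pi,40); dr(np.c_[lx+.0155*np.cos(t),ly+.0155*np.sin(t),0*t+.094],(255,0,0))
    out.append(im); out.append(cl)
a=np.hstack([out[0],out[2]]); b=np.hstack([out[1],out[3]])
cv2.imwrite(f"pics/{n}.png",cv2.resize(np.vstack([a,b]),(750,600)))
E
python3 ov.py .5314 .1706 .136 11.6 .532 .172 ov1
```

```text
(no output)
```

View pics/ov1.png

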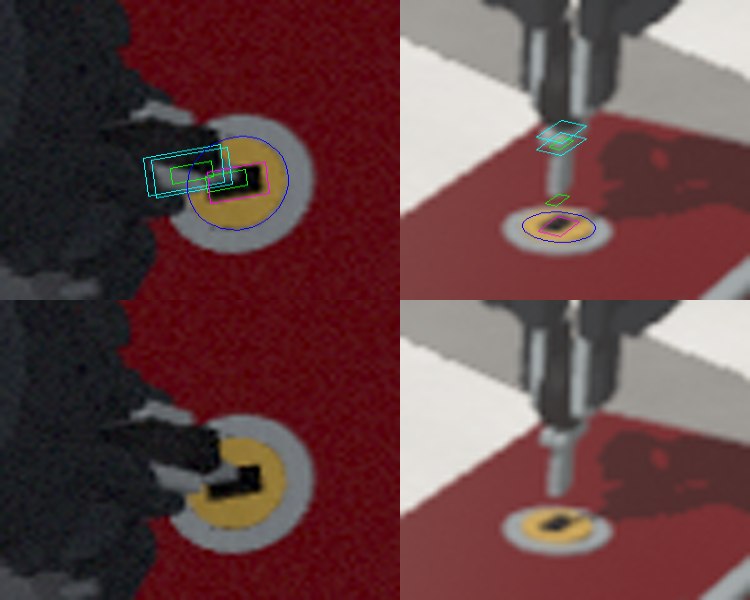

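```bash
python3 - <<'E'
from h import *
p,d=cams.grab_frame("top"); i=cams.camera_info("top")
u0,v0,u1,v1=138,275,174,308; f=10
ims=[]
for dx in (None,0,.0025):
    im=cv2.resize(p[v0:v1,u0:u1,::-1],None,fx=f,fy=f,interpolation=cv2.INTER_CUBIC); im=cv2.convertScaleAbs(im,alpha=1.4)
    if dx is not None:
        r=np.deg2rad(11.6); M=np.array([[np.cos(r),-np.sin(r)],[np.sin(r),np.cos(r)]])
        for z in (.109,.137):
            P=np.array([[*(M@[a,b]+[.5314+dx,.1706]),z] for a,b in((-.0025,-.006),(.0025,-.006),(.0025,.006),(-.0025,.006))])
            q=cv2.projectPoints(P,np.array(i["rvec"]),np.array(i["tvec"]),i["K"],None)[0].reshape(-1,2)
            cv2.polylines(im,[((q-[u0,v0]+.5)*f).round().astype(np.int32)],True,(0,255,0),1)
    ims.append(im)
o=np.vstack([np.hstack(ims[:2]),np.hstack([ims[2],ims[0]])])
cv2.imwrite("pics/ov2.png",cv2.resize(o,(654,600)))
E
```

```text
(no output)
```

View pics/ov2.png

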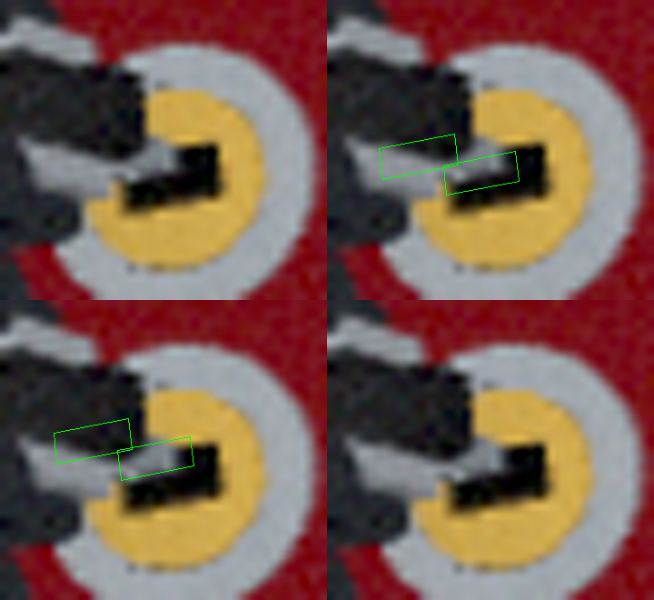

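```bash
python3 - <<'E'
from h import *
p,d=cams.grab_frame("scene"); i=cams.camera_info("scene")
u0,v0,u1,v1=350,160,383,200; f=9
ims=[]
for k in (None,(.5314,.1706,.136),(.5334,.171,.1375)):
    im=cv2.resize(p[v0:v1,u0:u1,::-1],None,fx=f,fy=f,interpolation=cv2.INTER_CUBIC)
    if k is not None:
        r=np.deg2rad(11.6); M=np.array([[np.cos(r),-np.sin(r)],[np.sin(r),np.cos(r)]])
        for z in (k[2]-.028,k[2]):
            P=np.array([[*(M@[a,b]+k[:2]),z] for a,b in((-.0025,-.006),(.0025,-.006),(.0025,.006),(-.0025,.006))])
            q=cv2.projectPoints(P,np.array(i["rvec"]),np.array(i["tvec"]),i["K"],None)[0].reshape(-1,2)
            cv2.polylines(im,[((q-[u0,v0]+.5)*f).round().astype(np.int32)],True,(0,255,0),1)
        P=np.array([[*(M@[a,b]+[.532,.172]),.094] for a,b in((-.0053,-.009),(.0053,-.009),(.0053,.009),(-.0053,.009))])
        q=cv2.projectPoints(P,np.array(i["rvec"]),np.array(i["tvec"]),i["K"],None)[0].reshape(-1,2)
        cv2.polylines(im,[((q-[u0,v0]+.5)*f).round().astype(np.int32)],True,(255,0,255),1)
    ims.append(im)
cv2.imwrite("pics/ov3.png",cv2.resize(np.hstack(ims),(800,323)))
def cast(c,u,v,z):
    i=cams.camera_info(c);K=i["K"];Rm=cv2.Rodrigues(np.array(i["rvec"]))[0];C=-Rm.T@np.array(i["tvec"])
    r=Rm.T@np.array([(u-K[0,2])/K[0,0],(v-K[1,2])/K[1,1],1]); return C+r*(z-C[2])/r[2]
print(cast("top",156.7,294.2,.094),cast("top",156.2,294.1,.094))
E
```

```text
[0.53178657 0.17249658 0.094     ] [0.531933   0.17327722 0.094     ]
```

View pics/ov3.png

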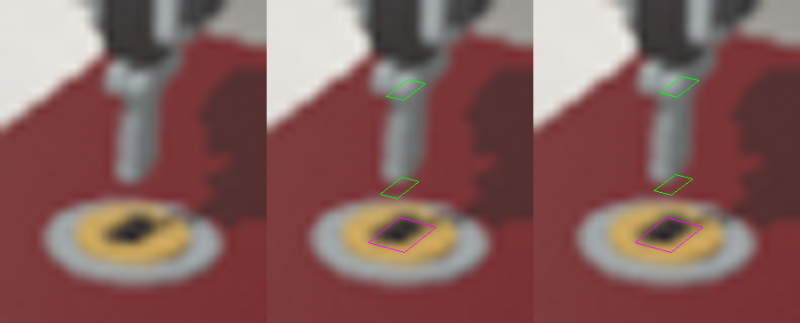

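>>> play_rows --motion '[[1, [-0.0015, 0.001, 0], 0], [1, [-0.0015, 0.001, -0.006], 0], [1, [-0.0015, 0.001, -0.011], 0], [1, [-0.0015, 0.001, -0.011], 0], [1, [-0.0015, 0.001, -0.011], 0]]'

```text
time: 9.05
tool_pos: [0.5302, 0.1737, 0.1168]
tool_rot: [0.703, -0.072, 0.704, 0.072]
contact_force: [-0.1, 0.5, -0.3]
gripper_width: 0.131
```

```bash
python3 - <<'E'
from h import *
a=[]
for c,(u0,v0,u1,v1) in (("top",(138,275,174,308)),("scene",(350,165,383,200))):
    p,d=cams.grab_frame(c); a.append(cv2.resize(p[v0:v1,u0:u1,::-1],(400,380),interpolation=cv2.INTER_CUBIC))
cv2.imwrite("pics/z9.png",cv2.convertScaleAbs(np.hstack(a),alpha=1.3))
E
```

```text
(no output)
```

View pics/z9.png

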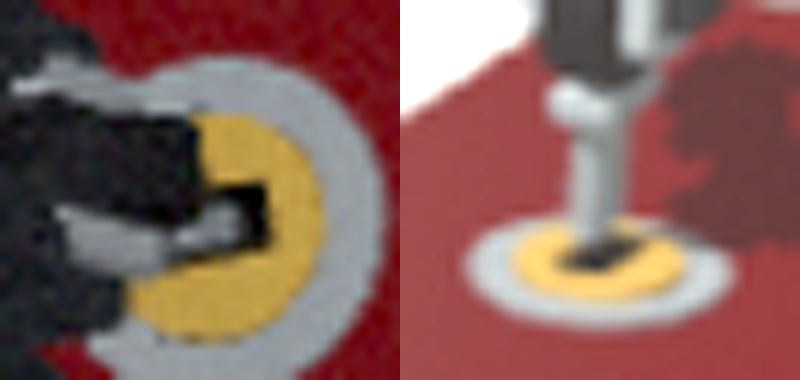

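>>> play_rows --motion '[[1, [0, 0, -0.002], 0], [1, [0, 0, -0.004], 0], [1, [0, 0, -0.006], 0], [1, [0, 0, -0.008], 0], [1, [0, 0, -0.01], 0]]'

```text
time: 9.65
tool_pos: [0.5309, 0.1739, 0.1075]
tool_rot: [0.704, -0.072, 0.703, 0.072]
contact_force: [1.8, 0.5, -0.4]
gripper_width: 0.124
```

>>> play_rows --motion '[[1, [0, 0, -0.001], 0], [1, [0, 0, -0.002], 0], [1, [0, 0, -0.003], 0], [1, [0, 0, -0.004], 0], [1, [0, 0, -0.004], 0]]'

```text
time: 10.15
tool_pos: [0.5313, 0.1739, 0.104]
tool_rot: [0.704, -0.072, 0.703, 0.072]
contact_force: [3.2, 0.7, 2.0]
gripper_width: 0.123
```

>>> play_rows --motion '[[1, [0.0008, 0, -0.001], 0], [1, [0.0008, 0, -0.002], 0.03], [1, [0.0008, 0, -0.003], -0.03], [1, [0.0008, 0, -0.004], 0.03], [1, [0.0008, 0, -0.005], 0]]'

```text
time: 10.65
tool_pos: [0.5317, 0.174, 0.099]
tool_rot: [0.704, -0.071, 0.703, 0.072]
contact_force: [1.5, 0.5, 2.2]
gripper_width: 0.124
```

>>> play_rows --motion '[[1, [0.0004, 0, -0.001], 0.03], [1, [0.0004, 0, -0.002], -0.03], [1, [0.0004, 0, -0.003], 0.03], [1, [0.0004, 0, -0.004], -0.03], [1, [0.0004, 0, -0.005], 0]]'

```text
time: 11.15
tool_pos: [0.5319, 0.1738, 0.0943]
tool_rot: [0.704, -0.071, 0.704, 0.071]
contact_force: [-1.4, -0.3, 8.4]
gripper_width: 0.129
```

```bash
python3 - <<'E'
from h import *
a=[]
for c,(u0,v0,u1,v1) in (("top",(130,270,174,308)),("scene",(340,155,393,205))):
    p,d=cams.grab_frame(c); a.append(cv2.resize(p[v0:v1,u0:u1,::-1],(400,380),interpolation=cv2.INTER_CUBIC))
cv2.imwrite("pics/z10.png",cv2.convertScaleAbs(np.hstack(a),alpha=1.3))
E
```

```text
(no output)
```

View pics/z10.png

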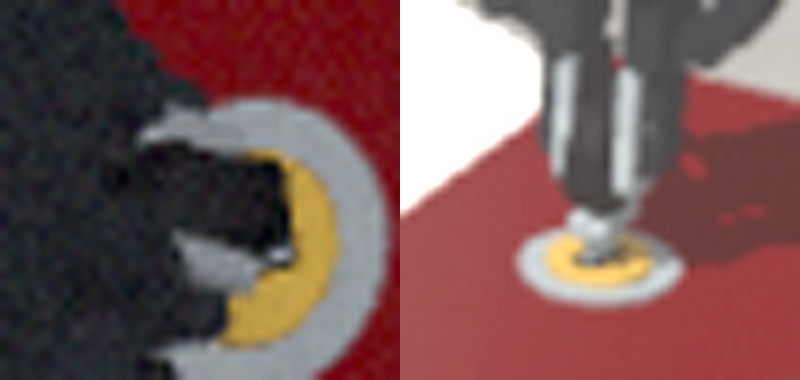

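The blade is deep in the slot, with about 9 mm to go and light force. I'll keep going with the wiggle.

>>> play_rows --motion '[[1, [0, 0, -0.001], 0.04], [1, [0, 0, -0.002], -0.04], [1, [0, 0, -0.003], 0.04], [1, [0, 0, -0.004], -0.04], [1, [0, 0, -0.005], 0]]'

```text
time: 11.75
tool_pos: [0.5317, 0.1739, 0.089]
tool_rot: [0.704, -0.071, 0.704, 0.071]
contact_force: [-0.3, -0.6, 3.4]
gripper_width: 0.124
```

>>> play_rows --motion '[[1, [0, 0, -0.001], 0.04], [1, [0, 0, -0.002], -0.04], [1, [0, 0, -0.003], 0.04], [1, [0, 0, -0.004], -0.04], [1, [0, 0, -0.004], 0]]'

```text
time: 12.25
tool_pos: [0.5317, 0.1738, 0.0854]
tool_rot: [0.703, -0.071, 0.704, 0.071]
contact_force: [-1.3, -0.2, 7.7]
gripper_width: 0.129
```

>>> play_rows --motion '[[1, [0, 0, -0.001], 0.04], [1, [0, 0, -0.002], -0.04], [1, [0, 0, -0.002], 0], [1, [0, 0, -0.002], 0]]'

```text
time: 12.65
tool_pos: [0.5319, 0.1739, 0.0852]
tool_rot: [0.703, -0.072, 0.704, 0.071]
contact_force: [-5.5, -1.6, 16.4]
gripper_width: 0.124
```

```bash
python3 look.py s11 .5325 .172 .08 .13 335 150 400 215; python3 - <<'E'
from plant import nets,cams
cams.grab_frame("scene")
print(nets.landmark_of("scene","key_mid_shoulder"),nets.landmark_of("scene","key_mid_bow"))
E
```

```text
12.65 [0.5319 0.1739 0.0852] [ 0.7033 -0.0716  0.7037  0.0714] 0.12426626017975116 [-5.51209051 -1.62786114 16.40545521] [-0.24432713  1.11101519  0.07017255]
0.085 29 [0.479 0.152 0.088] [0.586 0.194 0.09 ]
0.09 416 [0.473 0.15  0.09 ] [0.592 0.194 0.095]
0.095 41 [0.519 0.156 0.095] [0.548 0.184 0.1  ]
0.1 19 [0.527 0.16  0.101] [0.539 0.179 0.104]
0.105 11 [0.529 0.157 0.105] [0.539 0.172 0.11 ]
0.11 21 [0.523 0.155 0.11 ] [0.547 0.172 0.115]
0.115 30 [0.516 0.153 0.115] [0.55  0.182 0.12 ]
0.12 46 [0.516 0.153 0.12 ] [0.551 0.183 0.125]
0.125 44 [0.516 0.154 0.125] [0.551 0.184 0.13 ]
[{'at': [0.4509, -0.1937, 0.027], 'score': 0.88}, {'at': [0.5286, 0.1732, 0.0967], 'score': 0.45}] [{'at': [0.536, 0.1718, 0.1149], 'score': 0.65}]
```

View pics/s11.png

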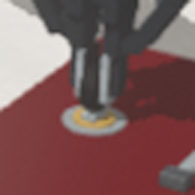

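>>> play_rows --motion '[[1, [0.0002, -0.0001, 0], -0.08], [1, [0.0003, -0.0002, 0], -0.16], [1, [0.0005, -0.0003, 0], -0.24], [1, [0.0006, -0.0004, 0], -0.32], [1, [0.0007, -0.0005, 0], -0.4]]'

```text
time: 13.35
tool_pos: [0.5322, 0.1736, 0.0852]
tool_rot: [0.703, 0.071, 0.704, -0.071]
contact_force: [-7.1, -0.8, 16.5]
gripper_width: 0.126
```

```bash
python3 - <<'E'
from plant import state
s=state(); print(s["contact_force"],s["ft_torque"],s["joint_pos"])
E
```

```text
[-7.14277718 -0.83084943 16.49528596] [-0.05686442  1.37122662  0.09505359] [1.82133413e-01 7.74371034e-03 1.87181624e+00 5.04284448e-04
 1.26350893e+00 3.83261003e-01]
```

>>> play_rows --motion '[[1, [-0.0005, -0.0002, 0], -0.08], [1, [-0.0007, -0.0004, 0], -0.16], [1, [-0.0007, -0.0005, 0], -0.24], [1, [-0.0007, -0.0006, 0], -0.32], [1, [-0.0007, -0.0007, 0], -0.4]]'

```text
time: 13.85
tool_pos: [0.5322, 0.1732, 0.0852]
tool_rot: [0.675, 0.21, 0.675, -0.209]
contact_force: [-5.0, -0.9, 14.9]
gripper_width: 0.124
```

```bash
python3 - <<'E'
from plant import state
s=state(); print(s["contact_force"],s["ft_torque"],s["joint_pos"])
E
```

```text
[-5.01311744 -0.91361245 14.88189557] [0.163351   0.87863682 0.06795821] [1.81233474e-01 5.90584334e-03 1.87359863e+00 9.77657539e-04
 1.26135852e+00 7.82208205e-01]
```

>>> play_rows --motion '[[1, [0, -0.0001, 0], -0.08], [1, [0, -0.0002, 0], -0.16], [1, [0, -0.0003, 0], -0.24], [1, [0, -0.0004, 0], -0.32], [1, [0, -0.0005, 0], -0.4]]'

```text
time: 14.35
tool_pos: [0.5322, 0.1729, 0.0852]
tool_rot: [0.62, 0.34, 0.62, -0.339]
contact_force: [-4.4, 1.9, 14.9]
gripper_width: 0.127
```

>>> play_rows --motion '[[1, [0, -0.0001, 0], -0.08], [1, [0, -0.0001, 0], -0.16], [1, [0, -0.0002, 0], -0.24], [1, [0, -0.0002, 0], -0.32], [1, [0, -0.0002, 0], -0.35]]'

```text
time: 14.85
tool_pos: [0.5323, 0.1727, 0.0852]
tool_rot: [0.552, 0.442, 0.552, -0.441]
contact_force: [-4.2, 1.4, 14.3]
gripper_width: 0.129
```

```bash
python3 - <<'E'
from plant import state
s=state(); print(s["contact_force"],s["ft_torque"],s["joint_pos"])
E
```

```text
[-4.21506606  1.42565206 14.27267511] [0.21526402 0.78654612 0.08285282] [1.80124384e-01 5.46208346e-03 1.87401869e+00 1.26811094e-03
 1.26106133e+00 1.52968506e+00]
```

>>> play_rows --motion '[[1, [0, 0, 0], -0.06], [1, [0, 0, 0], -0.12], [1, [0, 0, 0], -0.17], [1, [0, 0, 0], -0.17], [1, [0, 0, 0], -0.17]]'

```text
time: 15.35
tool_pos: [0.5322, 0.1726, 0.0852]
tool_rot: [0.513, 0.487, 0.513, -0.486]
contact_force: [-4.4, 1.1, 14.7]
gripper_width: 0.123
```

```bash
python3 - <<'E'
from h import *
from plant import state,nets
s=state(); print(s["contact_force"],s["ft_torque"],s["joint_pos"],s["gripper_width"])
a=[]
for c,(u0,v0,u1,v1) in (("top",(120,265,180,320)),("scene",(330,145,400,210))):
    p,d=cams.grab_frame(c); a.append(cv2.resize(p[v0:v1,u0:u1,::-1],(400,380),interpolation=cv2.INTER_CUBIC))
    for t in ("key_mid_bow","key_mid_shoulder"): print(c,t,[(np.round(r["at"],4).tolist(),round(r["score"],2)) for r in nets.landmark_of(c,t)])
cv2.imwrite("pics/z12.png",cv2.convertScaleAbs(np.hstack(a),alpha=1.3))
E
```

```text
[-4.43160969  1.14120987 14.69227394] [0.14254068 0.83046086 0.03729954] [1.80028845e-01 5.41661285e-03 1.87409129e+00 1.00598541e-03
 1.26128165e+00 1.69771081e+00] 0.12340283891316314
top key_mid_bow [([0.4525, -0.2002, 0.0503], 0.74), ([0.5328, 0.1733, 0.117], 0.63), ([0.742, -0.07, 0.0024], 0.24)]
top key_mid_shoulder [([0.4522, -0.1988, 0.0335], 0.68), ([0.5342, 0.1713, 0.0968], 0.45)]
scene key_mid_bow [([0.5348, 0.1699, 0.1154], 0.53), ([0.5285, 0.1706, 0.0975], 0.22)]
scene key_mid_shoulder [([0.4518, -0.1936, 0.0275], 0.72), ([0.5289, 0.1736, 0.0968], 0.65), ([0.5389, -0.2966, 0.0013], 0.64)]
```

View pics/z12.png

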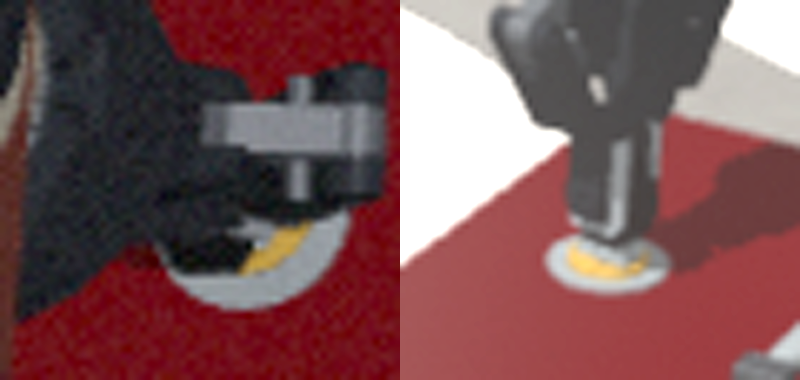

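>>> play_rows --motion '[[1, [0, 0, 0], -0.04], [1, [0, 0, 0], -0.08], [1, [0, 0, 0], -0.08], [1, [0, 0, 0], -0.08]]'

```text
time: 16.05
tool_pos: [0.5322, 0.1725, 0.0852]
tool_rot: [0.493, 0.507, 0.493, -0.506]
contact_force: [-4.3, 0.8, 15.6]
gripper_width: 0.124
```

```bash
python3 - <<'E'
from plant import state
s=state(); print(s["contact_force"],s["ft_torque"],s["joint_pos"])
E
```

```text
[-4.3486962   0.84096589 15.60765022] [0.12482423 0.85383408 0.0986653 ] [1.80000513e-01 5.39800013e-03 1.87414122e+00 8.48479663e-04
 1.26144166e+00 1.77773901e+00]
```

>>> play_rows --motion '[[1, [0, 0, 0], -0.03], [1, [0, 0, 0], -0.06], [1, [0, 0, 0], -0.06], [1, [0, 0, 0], -0.06]]'

```text
time: 16.45
tool_pos: [0.5322, 0.1725, 0.0852]
tool_rot: [0.478, 0.522, 0.478, -0.521]
contact_force: [-5.0, 0.3, 14.7]
gripper_width: 0.133
```

```bash
python3 - <<'E'
from plant import state
s=state(); print(s["contact_force"],s["ft_torque"],s["tool_rot"])
E
```

```text
[-4.9913965   0.28305036 14.68443411] [0.07467108 0.82589224 0.21194023] [ 0.47773462  0.52155318  0.47794126 -0.52088776]
```

The torque jumped from about 0.09 to 0.21 N m, more than the spring alone gives, so the plug is at its stop. The key is still pressed down with about 15 N. I'll hand the job in now.

```bash
python3 - <<'E'
from plant import workorder,state
print(workorder.job_done()); s=state(); print(s["time"],s["tool_pos"],s["ft_torque"],s["gripper_width"])
E
```

```text
the job is handed in; nothing more can be done
None
the job is handed in; nothing more can be done
```

I handed the job in at about 16.5 s of the 54 s allowed, with the middle key in the lock, turned to its stop and still gripped. The hand-in gives no verdict, so the points below are my own checks.

**What I did:** I took the middle-sized key from the +y end slot of the rack, lifted it clear and carried it to the cash box. I then worked it into the lock with small wiggles and turned it about 105° clockwise.

**Last checks:**
- **Fully home:** the tool stopped firmly at the height where the shoulder meets the plug's face, within about 1 mm, with about 15 N pressing down. The networks put the shoulder at z ≈ 0.097 m, 3 mm above the face. They are good to about 4 mm, so they agree with this only loosely.
- **Turned:** the twisting moment rose from under 0.10 to 0.21 N m at the end. The spring and friction give at most 0.11, so the plug is against its stop. I could not see the plug's angle directly because the gripper hid it.
- **Grip:** the opening stayed at about 0.13, which matches the 12 mm bow.
- **Other objects:** I planned the path clear of the other two keys, the jar and the bowl, and felt no unexpected contact. I did not measure their positions again at the end.

**What disagreed:** the camera showed the fingertips about 20 mm higher than the stated TCP implied. I set the grasp height from the camera, and it held. Networks also repeatedly reported the purple look-alike as the key, and I ignored those reports.

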